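# Fit the code sign into its leaning light base

### The arm

A 7-joint arm with a two-finger parallel gripper is mounted at the origin on the work surface. World frame = base frame: x ahead of the robot, y to its left, z up, the work surface at z = 0. Lengths are in m, angles in rad, forces in N, time in s.
With the tool pointing down it reaches from about 0.4 to 0.925 m from the base axis. Payload 4.1 kg.
Tool frame: the origin (TCP) lies midway between the tips of the shut fingers; the grasp point (between the pads) lies 19 mm behind it; z points along the fingers, y is the line along which they close (so a half turn about z gives the same grasp; the last joint's range is limited). The gripper opens to 85 mm and grips with 20 to 120 N. Pads are 22 mm wide; open, the fingers measure 114 mm over their backs; the gripper's body (76 mm by 85 mm) begins 54 mm behind the grasp point. The pads swing forward as they close: fully open they stand 13 mm farther back than shut.
Start: joints at [-1.238, 0.398, 0.045, 1.537, -0.019, 1.207, -0.051], TCP at [0.272, 0.59, 0.231] pointing down, gripper open.
Joint ranges: [-2.82, 2.82], [-0.49, 2.23], [-1.37, 1.46], [0, 2.46], [-1.36, 4.5], [0.23, 2], [-2.94, 2.94]. Speed limits (rad/s): [2.57, 2.57, 3.14, 3.14, 3.14, 3.14, 3.14].

### API

Orientations are given as a unit quaternion [x, y, z, w].
In Python, from plant import * gives the robot as it stands. The module is installed in compiled form; this text tells all that it offers.
- The arm moves only by the shell command python3 -m inch 'ROWS' [OPENING] [FORCE]. ROWS is JSON, a list of rows, each a list of 2 entries, a list of its own where there are three numbers: the shift along the tool's x, y, z in mm, then the turn, a rotation vector about the tool's x, y, z in rad. A call has exactly 10 rows; each row shifts and turns the commanded pose from where the row before left it, along the tool's axes as they then stand; what a row does not reach is not made up. A row lasts 1/10 s, in which the tool goes at most 50 mm and 8.59 degrees, less where a joint would pass 70% of its speed; a pose out of reach is approached as far as the arm can. A call with a gripper value outside its range is refused whole. OPENING is the closure, from -1 (fully open) to 1 (shut), set as the call begins (- or left out, the last holds). The fingers move at their own pace and stop on an object; FORCE is the grip in N (left out, the last holds). Time passes only in rows, so rows that do not move let the fingers close, or fill a call up. It gives the time, the measured TCP pose, the force, the opening and the grip force at its end, in the units of the state.
- observe(): the state, without advancing time (a new reading comes with each control period).
- capture(name): name is "scene" or "top" or "wrist"; returns the picture (384x512x3 uint8, blue, green, red); there is no depth.
- camera_params(name): a dict with "fx", "fy", "cx", "cy" (pixels), "k1" (the pictures are not rectified: a ray, as slopes to the right and down, at radius r is drawn at 1 + k1 r^2 times it, then the intrinsics apply), "xyz" and "orientation" of the camera in the world. Camera axes: x right, y down, z forward; pixel columns grow to the right and rows downward; lengths in m; the calibration is good to about 2 mm. A picture is of the moment at which its call begins: read the wrist's pose just before it. camera_params takes no time and is no camera call; for the wrist camera it gives the pose at the moment of the call.
- close_job(): hands the job in; it is judged then, once.
The state is a dict: "clock": time; "q": joint angles; "joint_velocities": joint speeds; "joint_torque": joint torques, N m; "tool_pos": TCP position; "ee_rot": TCP orientation; "contact_force": force on the tool from outside, world axes, zero at the start; "ft_torque": the same for the moment, N m; "width": finger opening in m; "finger_force": force on a finger pad.
Only numpy, scipy, OpenCV 4.12 (cv2) and the standard library are available. Lean on these libraries where they do the work, as an engineer would, in place of code of your own. Each camera call takes 0.05 s, during which the arm holds its last target. There are 200 camera calls.

### The job

Take the blue sign panel out of the wooden rack and slide it down into the leaning slot of the light base until it stands fully home on the slot's floor, right way up, with its printed face towards the customer (the side away from the robot). Let go of the sign, then press the green button on the base all the way down and let it come up again. Leave the yellow and white panels in the rack and do not disturb the mug and the red spool.

Things in the scene. Friction and masses are not known exactly. Their poses are not given: they have to be found in the camera images.
- sign: Blue plastic sign panel, 8 mm thick (its x), 110 mm wide (y), 140 mm tall (z), about 0.17 kg. Origin: centre of its lower edge; z up the panel, +x straight out of the printed face (white card with black squares, white stripe above); the back is plain blue. Starts upright in one of the rack's three bays, printed face towards the rack's -y side (the robot's right).
- sign_face (a point): A point in the air 40 mm straight out from the middle of the blue sign's printed face (sign frame: 40, 0, 70 mm); tells which side is the printed one.
- slot: The light base's slot, leaning 30 degrees from vertical, mouth towards the robot, so a panel slides in forwards and down. Origin: centre of the slot's floor, 26 mm above the table. z: up out of the slot along its lean; y: along its length; x: across its gap, up and away from the robot (to the customer). Gap 10.5 mm, length 115 mm, walls 35 mm deep. A seated sign's frame lies on this frame.
- stand: The light base, fixed to the table: black plate 110 mm (its x) by 250 mm (y, from -170 to +80 mm), 12 mm thick, origin on the table under the slot's floor centre. Carries the slot (aluminium walls 10 mm thick; above their 35 mm, steel lips flare outwards for 10.5 mm more, adding 6 mm of lead-in on each side) and the button.
- switch_top (a point): Centre of the top of the green push button (36 mm across, travel 6 mm, straight down, spring-loaded, about 5 N), in a black housing on the black base plate, 130 mm from the slot's centre towards the slot's -y end.
- switch (a joint): The green button's travel in m: 0 up, 0.006 fully down.
- rack: The wooden rack, fixed to the table, 150 mm (its x) by 200 mm (its y). Origin: centre of its underside. Three bays at y = -65, 0 and +65 mm, each running along x, 12 mm wide and 130 mm long; floor 8 mm above the table, dividers up to 44 mm. Each bay holds one upright panel.
- panel_yellow: Yellow panel, same size and frame as the blue sign, in another bay of the rack; stays there.
- panel_white: White panel, same size and frame as the blue sign, in the remaining bay of the rack; stays there.
- mug: White mug, 76 mm across, 90 mm tall, handle at its +y; origin at the centre of its underside. Not to be disturbed.
- spool: Red thread spool standing on end, 56 mm across, 58 mm tall; origin at the centre of its underside. Not to be disturbed.
Mind the look-alikes: they are no part of the job. There is more than one size of the sign; the one meant has the size given above.

How it is judged:
On the way, in this order (a step that is already met when the one before it is completed fails the run):
1. the blue sign is fully home in the slot, printed face to the customer, and let go (z of sign in the frame of slot between -0.004 and 0.004 m and x of sign in the frame of slot between -0.004 and 0.004 m and y of sign in the frame of slot between -0.006 and 0.006 m and angle between the z axis of sign and the z axis of slot, either way round below 0.12 rad and x of sign_face in the frame of slot above 0.02 m and contact force between the fingers and sign below 0.2 N), for 0.2 s.
2. the green button is pressed down (4.5 mm or more of its 6 mm) (value of joint switch above 0.0045 m), for 0.05 s.
At the end, for the whole second after the job is handed in: Blue sign rests in the slot: on its floor within 4 mm, within 4 mm across and 6 mm along, in line within 0.12 rad, right way up, printed face away from the robot; button up again (under 2 mm down); other panels, mug and spool within 25 mm of their starts (z of sign in the frame of slot between -0.004 and 0.004 m and x of sign in the frame of slot between -0.004 and 0.004 m and y of sign in the frame of slot between -0.006 and 0.006 m and angle between the z axis of sign and the z axis of slot, either way round below 0.12 rad and x of sign_face in the frame of slot above 0.02 m and linear speed of sign below 0.02 m/s and value of joint switch below 0.002 m and distance of each of panel_yellow, panel_white, mug, spool from where it was at the start of the episode below 0.025 m); the robot touches nothing.
It fails at once if the yellow or white panel, the mug or the spool is moved more than 40 mm or tipped over (distance of any of panel_yellow, panel_white, mug, spool from where it was at the start of the episode above 0.04 m or angle between any of panel_yellow, panel_white, mug, spool's own z axis and vertical above 0.35 rad).
It also fails if it takes over 53 s, if anything falls off the work surface, if the arm or the gripper's body presses on something with over 40 N, if the wrist force passes 120 N, or if a joint passes its speed limit or range.

## Working session

There is one attempt and no reset: what is moved stays moved. The work goes in short steps, Python scripts to look and compute and a shell command to move; the robot and the scene stay as the last step left them, time stands still between calls to the robot, and variables do not carry over. Pictures are saved under pics/ and viewed, at most 10 in all, crops included, and the job is handed in when it is done.

```bash
mkdir -p pics; python3 - <<'E'
from plant import *
import cv2
s=observe();print({k:s[k] for k in('clock','tool_pos','ee_rot','width')})
for n in('scene','top'):
    p=camera_params(n);print(n,p);cv2.imwrite(f'pics/{n}0.png',cv2.resize(capture(n),(800,600),interpolation=cv2.INTER_CUBIC))
print(camera_params('wrist'))
E
```

```text
{'clock': 0.0, 'tool_pos': array([0.27174411, 0.58977355, 0.23025614]), 'ee_rot': array([ 2.14174536e-01,  9.76794898e-01, -9.85326230e-04, -1.53000911e-04]), 'width': 0.08515565649264503}
scene {'fx': 487.72843910406647, 'fy': 487.72843910406647, 'cx': 253.10067317077727, 'cy': 196.98305867687964, 'k1': -0.10281936415629357, 'xyz': array([1.05692629, 0.19294096, 0.96069781]), 'orientation': array([ 0.54970776,  0.7882242 , -0.22807509, -0.15654311])}
top {'fx': 447.3875418610601, 'fy': 447.3875418610601, 'cx': 252.69144600700287, 'cy': 191.66503819570227, 'k1': 0.007004694377675795, 'xyz': array([0.35255439, 0.0023084 , 1.16786373]), 'orientation': array([ 0.71349383, -0.69644219,  0.05653891, -0.05194399])}
{'fx': 269.1673645297366, 'fy': 269.1673645297366, 'cx': 258.9942338786934, 'cy': 187.83995866472267, 'k1': -0.027160357495107788, 'xyz': array([0.21277683, 0.61723901, 0.37272309]), 'orientation': array([0.83453295, 0.53508842, 0.0704992 , 0.11074745])}
```

View pics/scene0.png

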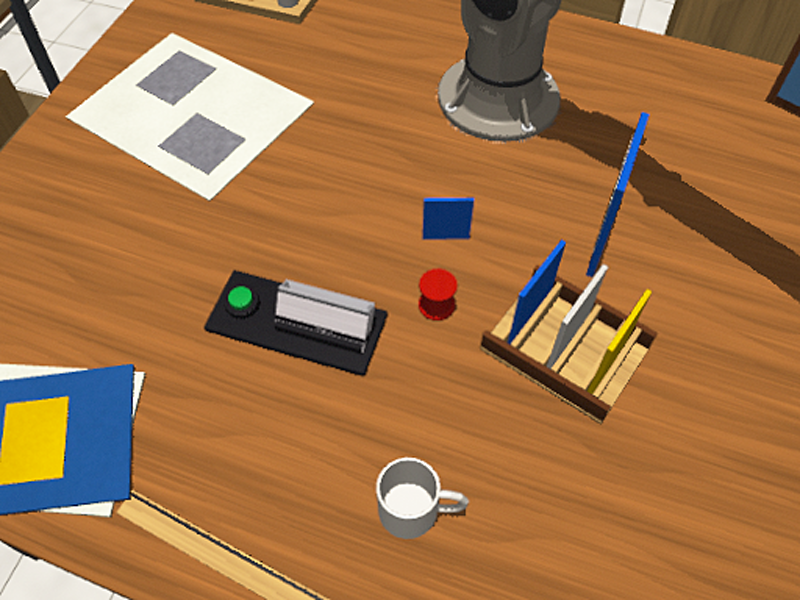

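View pics/top0.png

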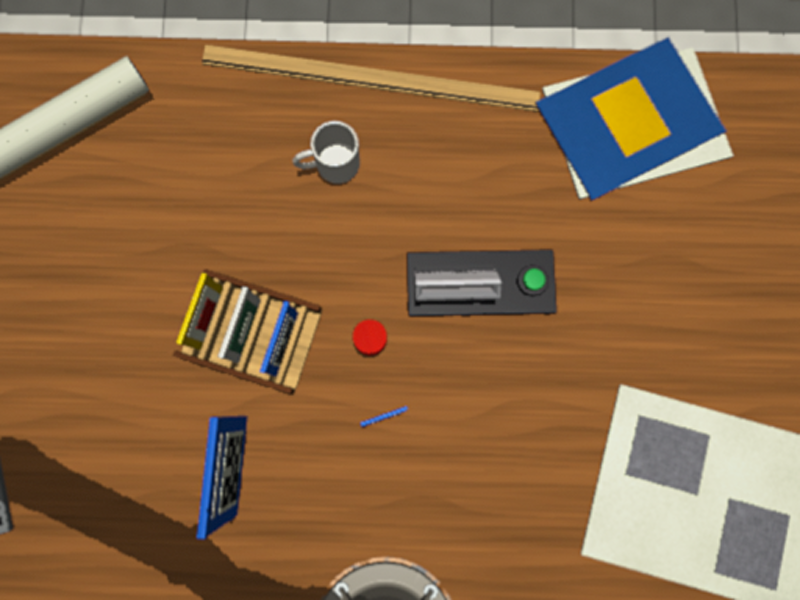

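The overview shows the blue sign in the rack's right-hand bay, at top view (283,340). A bigger blue panel stands at (222,475) and a small one at (384,416). The slot is at (458,287) and the button at (534,279). Next I'll zoom in on both for corner picks.

```bash
cat > h.py <<'E'
import numpy as np, cv2
from scipy.spatial.transform import Rotation as R
def ray(p,uv):
    d=((np.array(uv,float)-[p['cx'],p['cy']])/[p['fx'],p['fy']]); s=d.copy()
    for _ in range(20): s=d/(1+p['k1']*(s@s))
    return R.from_quat(p['orientation']).as_matrix()@np.r_[s,1]
def onz(p,uv,z):
    r=ray(p,uv); return p['xyz']+r*(z-p['xyz'][2])/r[2]
def tri(ps,uvs):
    A=np.zeros((3,3));b=np.zeros(3)
    for p,uv in zip(ps,uvs):
        r=ray(p,uv);r/=np.linalg.norm(r);P=np.eye(3)-np.outer(r,r);A+=P;b+=P@p['xyz']
    return np.linalg.solve(A,b)
def proj(p,X):
    c=(np.atleast_2d(X)-p['xyz'])@R.from_quat(p['orientation']).as_matrix()
    s=c[:,:2]/c[:,2:];return s*(1+p['k1']*(s**2).sum(1,keepdims=True))*[p['fx'],p['fy']]+[p['cx'],p['cy']]
E
python3 - <<'E'
from plant import *
import cv2,numpy as np,pickle
im={n:capture(n) for n in('scene','top')};pickle.dump((im,{n:camera_params(n) for n in im}),open('im.pkl','wb'))
def c(n,u,v): return cv2.resize(im[n][v:v+75,u:u+100],(400,300),interpolation=cv2.INTER_CUBIC)
m=np.vstack([np.hstack([c('top',110,170),c('top',258,150)]),np.hstack([c('scene',307,150),c('scene',160,165)])])
cv2.imwrite('pics/m1.png',m)
E
```

```text
(no output)
```

View pics/m1.png

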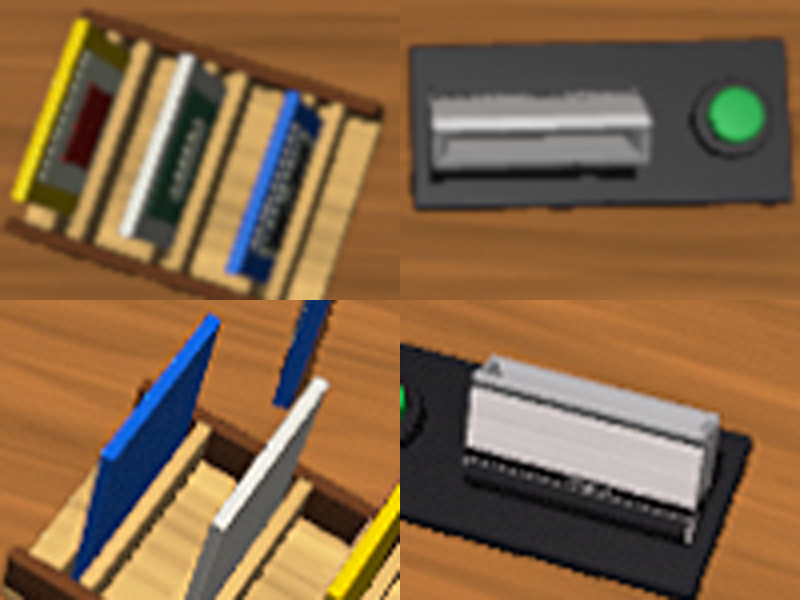

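The crops show the sign's bright top edge from (291,94) to (235,271) in the top view. The plate corners are at (412,45), (782,40), (792,200) and (417,207), and the button is near (737,114).

```bash
python3 - <<'E'
from h import *; import pickle
im,P=pickle.load(open('im.pkl','rb'));t,s=P['top'],P['scene']
T=lambda u,v,o:(np.array([u,v])+.5)/4+o-.5
a=np.array([110,170]);b=np.array([258-100,150]);c=np.array([307,150-75]);d=np.array([160-100,165-75])
far=T(291,95,a);near=T(235,271,a);sf=T(108,455,c);sn=T(212,320,c)
for n,A,B in(('far',far,sf),('near',near,sn)):
    print(n,onz(t,A,.148),onz(s,B,.148),tri([t,s],[A,B]))
q=[onz(t,T(*x,b),.012) for x in((412,45),(782,40),(792,200),(417,207))]
print(np.array(q)[:,:2], [np.linalg.norm(q[i]-q[(i+1)%4]) for i in range(4)])
bc={}
for n in im:
    h=cv2.cvtColor(im[n],cv2.COLOR_BGR2HSV);m=cv2.inRange(h,(50,120,60),(75,255,255))
    k,l,st,ce=cv2.connectedComponentsWithStats(m);i=1+st[1:,4].argmax();bc[n]=ce[i];print(n,st[i],ce[i])
print('button',tri([t,s],[bc['top'],bc['scene']]))
# rack: top corners of side walls z=.044?
for x in((83,10),(383,110)):print('rackfar',onz(t,T(*x,a),.044))
for x in((8,225),(130,262)):print('racknear',onz(t,T(*x,a),.044))
for n,x,z in(('mug',(335,152),.09),('spool',(370,338),.058)):print(n,onz(t,np.array(x)*.64,z))
# yellow/white top edge centres
print('white',onz(t,T(188,57,a),.148),onz(t,T(125,234,a),.148),'yel',onz(t,T(80,20,a),.148),onz(t,T(20,197,a),.148))
# big blue, small blue: 
print(onz(t,np.array([212,417])*.64,.2),onz(t,np.array([204,538])*.64,.2),onz(t,np.array([384,416])*.64,.07))
E
```

```text
far [0.50248679 0.15926089 0.148     ] [0.5052386  0.15677778 0.148     ] [0.50316153 0.15813154 0.14563327]
near [0.40093116 0.18612582 0.148     ] [0.40471147 0.1859799  0.148     ] [0.40122539 0.18640088 0.14386022]
[[ 0.61438832 -0.02212842]
 [ 0.62397118 -0.26693214]
 [ 0.51719669 -0.27231896]
 [ 0.50654452 -0.02763515]] [np.float64(0.24499120473976296), np.float64(0.10691028152495062), np.float64(0.24491556679076903), np.float64(0.10798430331039396)]
scene [146 183  15  16 190] [153.27368421 190.23157895]
top [335 172  14  14 157] [341.54140127 178.27388535]
button [ 0.57032167 -0.23355612  0.02779717]
rackfar [0.56928779 0.31030141 0.044     ]
rackfar [0.50961476 0.1166187  0.044     ]
racknear [0.43116864 0.34812503 0.044     ]
racknear [0.4099086  0.27058321 0.044     ]
mug [0.75744236 0.09928959 0.09      ]
spool [0.46138151 0.03518059 0.058     ]
white [0.52317117 0.21962875 0.148     ] [0.42037017 0.2495646  0.148     ] yel [0.54330264 0.28314602 0.148     ] [0.43997818 0.31046521 0.148     ]
[0.33435883 0.24286083 0.2       ] [0.17613598 0.24325745 0.2       ] [0.33958149 0.00963612 0.07      ]
```

```bash
python3 -m inch '[[[0,0,-40],[0,0,0]],[[0,0,-40],[0,0,0]],[[-34,-30,0],[0,0,0]],[[-34,-30,0],[0,0,0]],[[-34,-30,0],[0,0,0]],[[-34,-30,0],[0,0,0]],[[-34,-30,0],[0,0,0]],[[-34,-30,0],[0,0,0]],[[-34,-30,0],[0,0,0]],[[-34,-30,0],[0,0,0]]]' 0
```

```text
clock: 1.2
tool_pos: [0.419, 0.2567, 0.3113]
ee_rot: [0.214, 0.977, 0.0, 0.0]
contact_force: [0.5, 0.4, -0.2]
width: 0.0428
finger_force: 0.0
```

```bash
python3 -m inch '[[[-34,-30,0],[0,0,0]],[[-32,-34,0],[0,0,0]],[[0,0,0],[0,0,0.15]],[[0,0,0],[0,0,0.15]],[[0,0,0],[0,0,0.15]],[[0,0,0],[0,0,0.15]],[[0,0,0],[0,0,0.15]],[[0,0,0],[0,0,0.15]],[[0,0,0],[0,0,0.15]],[[0,0,0],[0,0,0.15]]]'
```

```text
clock: 2.2
tool_pos: [0.4516, 0.1727, 0.3112]
ee_rot: [0.73, 0.683, -0.0, -0.0]
contact_force: [0.6, 0.6, -0.2]
width: 0.0426
finger_force: 0.0
```

```bash
python3 -m inch '[[[0,0,0],[0,0,0.15]],[[0,0,0],[0,0,0.15]],[[0,0,0],[0,0,0.15]],[[0,0,0],[0,0,0.15]],[[0,0,0],[0,0,0.15]],[[0,0,0],[0,0,0.15]],[[0,0,0],[0,0,0.15]],[[0,0,0],[0,0,0.15]],[[0,0,0],[0,0,0.15]],[[0,0,0],[0,0,0.15]]]'; python3 -c "
from plant import *;print(observe()['q'])"
```

```text
clock: 3.2
tool_pos: [0.4516, 0.1727, 0.3112]
ee_rot: [1.0, 0.002, -0.0, -0.0]
contact_force: [0.1, -0.2, -0.4]
width: 0.0427
finger_force: 0.0
[-0.84384886  0.03893877  0.4049016   1.81188832 -0.01609428  1.29415096
 -2.00202901]
```

```bash
python3 -m inch '[[[0,0,10],[0,0,0.13]],[[0,0,10],[0,0,0.13]],[[0,0,0],[0,0,0]],[[0,0,0],[0,0,0]],[[0,0,0],[0,0,0]],[[0,0,0],[0,0,0]],[[0,0,0],[0,0,0]],[[0,0,0],[0,0,0]],[[0,0,0],[0,0,0]],[[0,0,0],[0,0,0]]]'; python3 - <<'E'
from plant import *
import cv2,pickle
p=camera_params('wrist');im=capture('wrist');pickle.dump((im,p,observe()),open('w1.pkl','wb'));print(p['xyz'],observe()['tool_pos'],observe()['ee_rot'])
cv2.imwrite('pics/w1.png',cv2.resize(im,(800,600),interpolation=cv2.INTER_CUBIC))
E
```

```text
clock: 4.2
tool_pos: [0.4518, 0.1728, 0.2914]
ee_rot: [0.992, -0.125, 0.0, -0.0]
contact_force: [0.2, 0.1, 0.5]
width: 0.0425
finger_force: 0.0
[0.51620621 0.15619098 0.43371376] [0.45179435 0.17284021 0.29133421] [ 9.92194878e-01 -1.24696907e-01  1.71096960e-05 -6.82726456e-05]
```

View pics/w1.png

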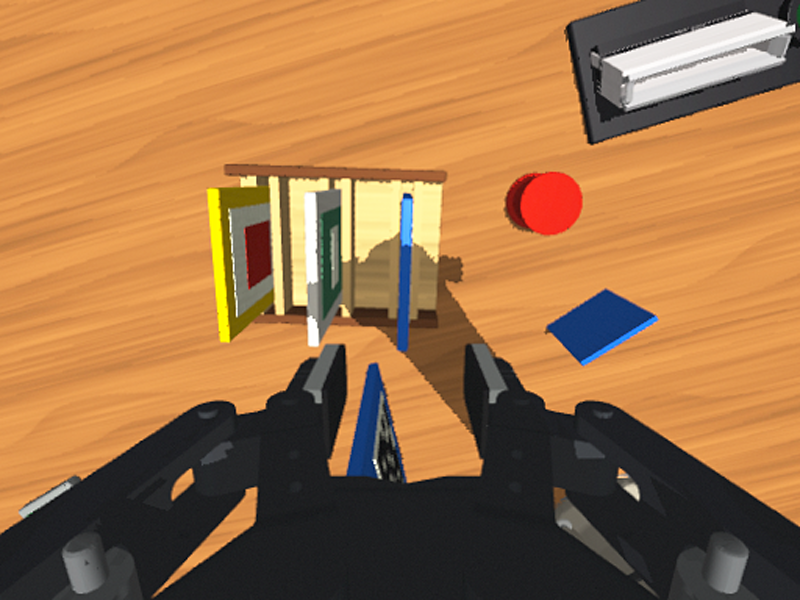

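The wrist view shows the sign's top edge from (407,196) to (403,349), centred between the fingers. The big blue panel at (375,420) lies behind it.

```bash
python3 - <<'E'
from h import *; import pickle
im,p,o=pickle.load(open('w1.pkl','rb'))
Rm=R.from_quat(o['ee_rot']).as_matrix()
for u,v in((407,195),(403,350)):
    X=onz(p,np.array([u+.5,v+.5])*.64-.5,.148);print(X,Rm.T@(X-o['tool_pos'])*1e3)
for u,v in((372,365),):
  for z in(.15,.175,.2):print('big',onz(p,np.array([u,v])*.64,z))
b=im.astype(int);m=(b[...,0]-b[...,2]>90)&(b[...,0]>150)
ys,xs=np.nonzero(m[120:230,240:275]);print(len(ys),np.polyfit(ys+120,xs+240,1),ys.min()+120,ys.max()+120)
E
```

```text
[0.50695307 0.15746774 0.148     ] [ 57.24481636   1.26555905 143.33500297]
[0.40071607 0.18734331 0.148     ] [-53.0809942   -1.39286737 143.33350715]
big [0.39537986 0.21193869 0.15      ]
big [0.40602672 0.20702637 0.175     ]
big [0.41667357 0.20211405 0.2       ]
218 [-2.69635794e-02  2.63629134e+02] 127 223
```

```bash
python3 - <<'E'
from h import *; import pickle
im,P=pickle.load(open('im.pkl','rb'));t,s=P['top'],P['scene']
f=lambda u,v:np.array([u,v])*.64
print(tri([t,s],[f(213,417),f(622,190)]),tri([t,s],[f(203,538),f(644,115)]),onz(s,f(592,273),0),onz(t,f(244,417),0))
E
```

```text
[0.33436342 0.24172076 0.19947386] [0.17496778 0.24599089 0.19346948] [0.32885343 0.24285858 0.        ] [0.33179908 0.24013043 0.        ]
```

```bash
python3 -m inch '[[[2,0,0],[0,0,0.024]],[[0,0,35],[0,0,0]],[[0,0,35],[0,0,0]],[[0,0,35],[0,0,0]],[[0,0,30],[0,0,0]],[[0,0,25],[0,0,0]],[[0,0,20],[0,0,0]],[[0,0,8],[0,0,0]],[[0,0,0],[0,0,0]],[[0,0,0],[0,0,0]]]'
```

```text
clock: 5.25
tool_pos: [0.4545, 0.1726, 0.1041]
ee_rot: [0.991, -0.137, 0.001, -0.0]
contact_force: [0.5, -0.2, 0.7]
width: 0.0431
finger_force: 0.0
```

```bash
python3 -m inch '[[[0,0,0],[0,0,0]],[[0,0,0],[0,0,0]],[[0,0,0],[0,0,0]],[[0,0,0],[0,0,0]],[[0,0,0],[0,0,0]],[[0,0,0],[0,0,0]],[[0,0,0],[0,0,0]],[[0,0,0],[0,0,0]],[[0,0,0],[0,0,0]],[[0,0,0],[0,0,0]]]' 1 50
```

```text
clock: 6.25
tool_pos: [0.4545, 0.1727, 0.1043]
ee_rot: [0.991, -0.137, 0.001, -0.001]
contact_force: [-0.5, -0.6, 6.1]
width: 0.0079
finger_force: 50.2
```

```bash
python3 -m inch '[[[0,0,-15],[0,0,0]],[[0,0,-30],[0,0,0]],[[0,0,-40],[0,0,0]],[[0,0,-45],[0,0,0]],[[0,0,-40],[0,0,0]],[[0,0,0],[0,0,-0.1]],[[0,0,0],[0,0,-0.14]],[[0,0,0],[0,0,-0.14]],[[0,0,0],[0,0,-0.14]],[[0,0,0],[0,0,-0.14]]]'
```

```text
clock: 7.25
tool_pos: [0.4529, 0.172, 0.2724]
ee_rot: [0.981, 0.195, -0.001, 0.0]
contact_force: [0.6, 0.4, -2.1]
width: 0.0076
finger_force: 49.2
```

```bash
python3 -m inch '[[[0,0,0],[0,0,-0.14]],[[0,0,0],[0,0,-0.14]],[[0,0,0],[0,0,-0.14]],[[0,0,0],[0,0,-0.14]],[[0,0,0],[0,0,-0.14]],[[0,0,0],[0,0,-0.14]],[[0,0,0],[0,0,-0.14]],[[0,0,0],[0,0,-0.14]],[[0,0,0],[0,0,-0.10]],[[0,0,0],[0,0,0]]]'
```

```text
clock: 8.25
tool_pos: [0.453, 0.172, 0.2725]
ee_rot: [0.695, 0.719, -0.001, -0.0]
contact_force: [-0.1, -0.0, -2.3]
width: 0.0077
finger_force: 49.2
```

```bash
python3 -m inch '[[[-40,-2,0],[0,0,0]],[[-40,-2,0],[0,0,0]],[[-40,-2,0],[0,0,0]],[[-40,-2,0],[0,0,0]],[[-40,-2,0],[0,0,0]],[[-40,-1,0],[0,0,0]],[[-39,-1,0],[0,0,0]],[[0,0,0],[-0.13,0,0]],[[0,0,0],[-0.13,0,0]],[[0,0,0],[-0.13,0,0]]]'
```

```text
clock: 9.25
tool_pos: [0.4512, -0.1074, 0.2729]
ee_rot: [0.682, 0.704, 0.141, 0.136]
contact_force: [-0.2, -0.8, -2.1]
width: 0.0079
finger_force: 50.0
```

```bash
python3 -m inch '[[[0,0,0],[-0.1336,0,0]],[[0,-10,17],[0,0,0]],[[0,-8,14],[0,0,0]],[[0,-8,14],[0,0,0]],[[0,0,0],[0,0,0]],[[0,0,0],[0,0,0]],[[0,0,0],[0,0,0]],[[0,0,0],[0,0,0]],[[0,0,0],[0,0,0]],[[0,0,0],[0,0,0]]]';python3 - <<'E'
from plant import *
import cv2,pickle
p=camera_params('wrist');im=capture('wrist');t=capture('top');s=capture('scene');o=observe()
pickle.dump((im,p,t,s,o),open('w2.pkl','wb'));print(p['xyz'],o['tool_pos'],o['ee_rot'])
cv2.imwrite('pics/w2.png',cv2.resize(im,(800,600),interpolation=cv2.INTER_CUBIC))
E
```

```text
clock: 10.25
tool_pos: [0.4517, -0.1069, 0.2217]
ee_rot: [0.671, 0.695, 0.186, 0.18]
contact_force: [0.1, 0.4, -2.5]
width: 0.0074
finger_force: 50.0
[ 0.37875513 -0.04406512  0.3449189 ] [ 0.45154987 -0.10693534  0.22142539] [0.67097255 0.69480816 0.18630454 0.17980011]
```

View pics/w2.png

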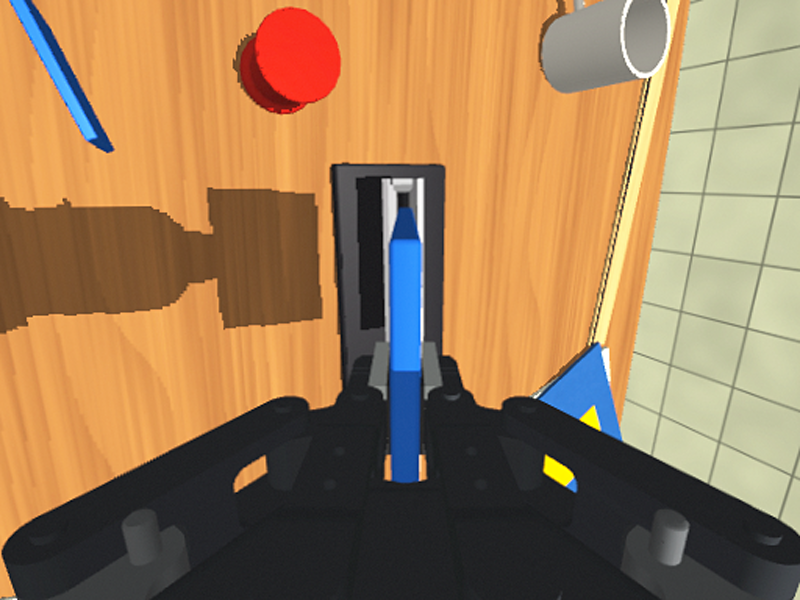

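The wrist view shows the sign's top edge at (405,240–480), its lower corner at (405,208), and the slot's +y end at (403,182). I'll overlay the model to check the alignment.

```bash
cat >> h.py <<'E'
def slotf(x=.5637,y=-.1023,yaw=np.deg2rad(2.25)):
    Rz=R.from_euler('z',yaw).as_matrix()
    return np.array([x,y,.026]),Rz@np.array([[np.cos(np.pi/6),0,-.5],[0,1,0],[.5,0,np.cos(np.pi/6)]])
def signf(o,h=.0963,yo=0):
    Rt=R.from_quat(o['ee_rot']).as_matrix(); Rs=np.c_[Rt[:,1],Rt[:,0],-Rt[:,2]]
    return o['tool_pos']-Rs@np.array([0,yo,h]),Rs
def box(x,y,z):return np.array([[i,j,z] for i,j in((-x,-y),(x,-y),(x,y),(-x,y))])
def draw(im,p,o,u0,v0,w,hh,k):
    c=cv2.resize(im[v0:v0+hh,u0:u0+w],None,fx=k,fy=k,interpolation=cv2.INTER_CUBIC)
    def pl(X,col): 
        q=(proj(p,X)+.5-[u0,v0])*k; cv2.polylines(c,[np.int32(np.round(q*8))],True,col,1,cv2.LINE_AA,3)
    t,Rm=slotf(); q,Rs=signf(o)
    pl(box(.00525,.0575,.035)@Rm.T+t,(0,0,255)); pl(box(.01125,.0575,.0455)@Rm.T+t,(0,255,0))
    Rz=R.from_euler('z',np.deg2rad(2.25)).as_matrix()
    pl(np.array([[-.055,-.17,.012],[.055,-.17,.012],[.055,.08,.012],[-.055,.08,.012]])@Rz.T+[t[0],t[1],0],(255,0,255))
    pl(box(.004,.055,0)@Rs.T+q,(0,255,255)); pl(box(.004,.055,.14)@Rs.T+q,(0,255,255))
    return c
E
python3 - <<'E'
from h import *; import pickle
from plant import camera_params
im,p,t,s,o=pickle.load(open('w2.pkl','rb'))
A=draw(im,p,o,195,95,100,150,4); B=draw(t,camera_params('top'),o,255,150,100,75,4);C=draw(s,camera_params('scene'),o,140,150,100,75,4)
cv2.imwrite('pics/m2.png',np.hstack([A,np.vstack([B,C])]))
t0,Rm=slotf();q,Rs=signf(o);print(Rm.T@(q-t0)*1e3,R.from_matrix(Rm.T@Rs).as_rotvec())
E
```

```text
[  0.52409277  -0.42408754 129.06637601] [-0.0020278  -0.00020093 -0.00382598]
```

View pics/m2.png

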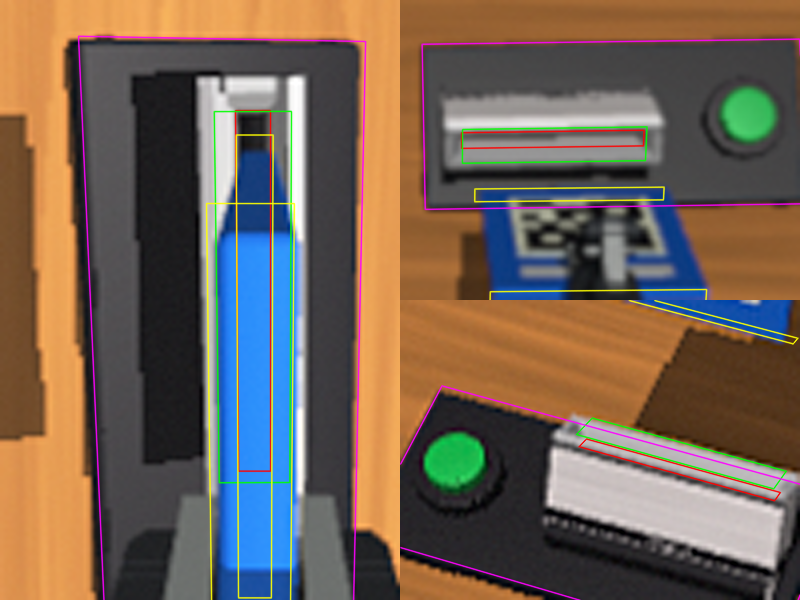

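The overlay agrees to within a few mm. The fit along the slot's length (±2.5 mm) is the critical one, so I'll move the lower edge close to the mouth and compare directly.

```bash
python3 -m inch '[[[0,0,20],[0,0,0]],[[0,0,20],[0,0,0]],[[0,0,15],[0,0,0]],[[0,0,10],[0,0,0]],[[0,0,0],[0,0,0]],[[0,0,0],[0,0,0]],[[0,0,0],[0,0,0]],[[0,0,0],[0,0,0]],[[0,0,0],[0,0,0]],[[0,0,0],[0,0,0]]]';python3 - <<'E'
from plant import *
from h import *; import pickle
p=camera_params('wrist');im=capture('wrist');t=capture('top');s=capture('scene');o=observe()
pickle.dump((im,p,t,s,o),open('w3.pkl','wb'))
f=lambda im,u,v,w,h,k:cv2.resize(im[v:v+h,u:u+w],None,fx=k,fy=k,interpolation=cv2.INTER_CUBIC)
A=f(im,230,80,50,75,8);B=f(t,258,165,100,50,4);C=f(s,165,145,80,80,5)
A=A[:600];B=B[:200];C=C[:400]
cv2.imwrite('pics/m3.png',np.hstack([A,np.vstack([B,C])]))
E
```

```text
clock: 11.4
tool_pos: [0.484, -0.1059, 0.1653]
ee_rot: [0.671, 0.695, 0.187, 0.18]
contact_force: [0.7, 0.3, -1.7]
width: 0.0076
finger_force: 50.0
```

View pics/m3.png

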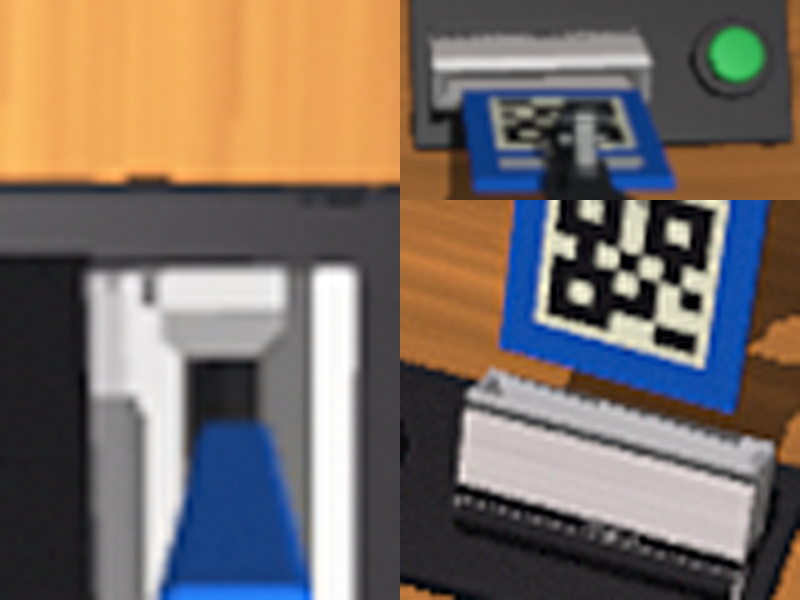

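```bash
python3 - <<'E'
from h import *; import pickle
from plant import camera_params
im,p,t,s,o=pickle.load(open('w3.pkl','rb'))
t0,Rm=slotf();q,Rs=signf(o);print('nominal sign in slot',Rm.T@(q-t0)*1e3)
def onp(p,uv,z):  # plane slot z, result in slot frame mm
    r=ray(p,uv);n=Rm[:,2];return Rm.T@(p['xyz']+r*((t0+n*z-p['xyz'])@n)/(r@n)-t0)*1e3
w=lambda u,v:(np.array([u,v])+.5)/8+[230,80]-.5
zb=(Rm.T@(q-t0))[2]
for n,pt,z in(('sign L',(205,424),zb),('sign R',(270,424),zb),('gap L',(186,359),.035),('gap R',(262,359),.035),('lip L',(165,312),.0455),('lip R',(287,312),.0455)):
    print('wrist',n,onp(p,w(*pt),z).round(1), onp(p,w(*pt),z-.01).round(1))
T=camera_params('top');f=lambda u,v:(np.array([u-400,v])+.5)/4+[258,165]-.5
for n,pt,z in(('signL',(463,92),zb),('signR',(631,92),zb),('rearlip L',(431,72),.0455),('rearlip R',(652,72),.0455)):print('top',n,onp(T,f(*pt),z).round(1))
S=camera_params('scene');g=lambda u,v:(np.array([u-400,v-200])+.5)/5+[165,145]-.5
for n,pt,z in(('sign -y',(502,350),zb),('sign +y',(735,413),zb),('lip -y',(485,373),.0455),('lip +y',(772,443),.0455),('wall -y',(467,410),.0455),('wall +y',(755,487),.0455)):print('scene',n,onp(S,g(*pt),z).round(1))
E
```

```text
nominal sign in slot [ 0.47645098 -0.59417948 64.08302901]
wrist sign L [-1.9 50.6 64.1] [-2.1 50.  54.1]
wrist sign R [ 5.1 50.6 64.1] [ 5.3 50.  54.1]
wrist gap L [-4.6 56.6 35. ] [-4.8 56.3 25. ]
wrist gap R [ 4.6 56.6 35. ] [ 4.8 56.3 25. ]
wrist lip L [-6.7 62.3 45.5] [-7.  62.2 35.5]
wrist lip R [ 7.4 62.2 45.5] [ 7.6 62.1 35.5]
top signL [ 2.5 50.1 64.1]
top signR [  1.  -53.3  64.1]
top rearlip L [ 9.1 69.  45.5]
top rearlip R [  7.  -68.9  45.5]
scene sign -y [  6.2 -57.8  64.1]
scene sign +y [ 5.9 50.4 64.1]
scene lip -y [ -2.9 -68.1  45.5]
scene lip +y [-10.4  64.8  45.5]
scene wall -y [ 32.7 -61.3  45.5]
scene wall +y [30.3 69.9 45.5]
```

Relative to the slot, the sign sits about 3 mm to −y and 1.5 mm to +x. I'll correct that and start inserting.

```bash
python3 -m inch '[[[3,-1.3,0],[0,0,0]],[[0,0,0],[0,0,0]],[[0,0,8],[0,0,0]],[[0,0,8],[0,0,0]],[[0,0,6],[0,0,0]],[[0,0,5],[0,0,0]],[[0,0,5],[0,0,0]],[[0,0,4],[0,0,0]],[[0,0,0],[0,0,0]],[[0,0,0],[0,0,0]]]' - 30;python3 - <<'E'
from plant import *
from h import *; import pickle
o=observe();t0,Rm=slotf();q,Rs=signf(o);print(Rm.T@(q-t0)*1e3,o['contact_force'],Rm.T@o['contact_force'],o['ft_torque'])
p=camera_params('wrist');im=capture('wrist');t=capture('top');s=capture('scene')
pickle.dump((im,p,t,s,o),open('w4.pkl','wb'))
f=lambda im,u,v,w,h,k:cv2.resize(im[v:v+h,u:u+w],None,fx=k,fy=k,interpolation=cv2.INTER_CUBIC)
A=f(im,230,80,50,75,8);B=f(t,258,165,100,50,4);C=f(s,165,145,80,80,5)
cv2.imwrite('pics/m4.png',np.hstack([A,np.vstack([B,C])]))
E
```

```text
clock: 12.55
tool_pos: [0.5007, -0.1023, 0.1332]
ee_rot: [0.671, 0.695, 0.186, 0.18]
contact_force: [0.4, -0.7, -3.4]
width: 0.0069
finger_force: 50.0
[-0.88617902  2.22825073 27.98800685] [ 0.38645422 -0.72115199 -3.44276761] [-1.41148183 -0.73576813 -3.1604462 ] [ 0.00878708  0.82322628 -0.01894334]
```

View pics/m4.png

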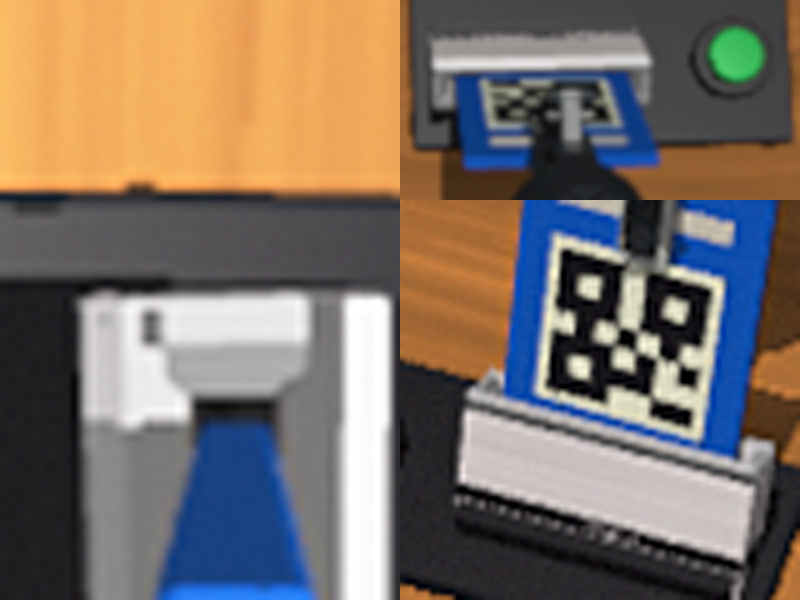

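The sign is entering centred, with equal gaps at both ends in the scene crop and a small one at the +y end in the wrist crop. I'll keep inserting.

```bash
python3 -m inch '[[[0,0,5],[0,0,0]],[[0,0,5],[0,0,0]],[[0,0,4],[0,0,0]],[[0,0,4],[0,0,0]],[[0,0,3],[0,0,0]],[[0,0,0],[0,0,0]],[[0,0,0],[0,0,0]],[[0,0,0],[0,0,0]],[[0,0,0],[0,0,0]],[[0,0,0],[0,0,0]]]'; cat > st.py <<'E'
from plant import *
from h import *
o=observe();t0,Rm=slotf();q,Rs=signf(o);print((Rm.T@(q-t0)*1e3).round(2),(Rm.T@o['contact_force']).round(1),o['ft_torque'].round(2))
E
python3 st.py
```

```text
clock: 13.7
tool_pos: [0.5113, -0.1017, 0.1152]
ee_rot: [0.671, 0.695, 0.186, 0.18]
contact_force: [-0.6, 0.4, -2.2]
width: 0.0074
finger_force: 50.0
[-0.73  2.47  7.09] [-1.6  0.4 -1.7] [ 0.02  0.82 -0.02]
```

```bash
python3 -m inch '[[[0,0,2],[0,0,0]],[[0,0,1],[0,0,0]],[[0,0,1],[0,0,0]],[[0,0,0],[0,0,0]],[[0,0,0],[0,0,0]],[[0,0,0],[0,0,0]],[[0,0,0],[0,0,0]],[[0,0,0],[0,0,0]],[[0,0,0],[0,0,0]],[[0,0,0],[0,0,0]]]'; python3 st.py
```

```text
clock: 14.7
tool_pos: [0.5132, -0.1017, 0.1116]
ee_rot: [0.671, 0.695, 0.186, 0.18]
contact_force: [-0.1, -0.9, -3.3]
width: 0.0068
finger_force: 50.0
[-0.86  2.39  2.99] [-1.7 -0.9 -2.8] [-0.07  0.8   0.01]
```

```bash
python3 -m inch '[[[0,0,1],[0,0,0]],[[0,0,1],[0,0,0]],[[0,0,1],[0,0,0]],[[0,0,0],[0,0,0]],[[0,0,0],[0,0,0]],[[0,0,0],[0,0,0]],[[0,0,0],[0,0,0]],[[0,0,0],[0,0,0]],[[0,0,0],[0,0,0]],[[0,0,0],[0,0,0]]]'; python3 st.py
```

```text
clock: 15.7
tool_pos: [0.5146, -0.1028, 0.1102]
ee_rot: [0.672, 0.694, 0.188, 0.18]
contact_force: [-19.4, 0.0, 26.4]
width: 0.0073
finger_force: 55.3
[-0.22  1.37  1.15] [-3.6  0.8 32.5] [0.31 1.61 0.37]
```

```bash
python3 -m inch '[[[0,0,1],[0,0,0]],[[0,0,0.5],[0,0,0]],[[0,0,0.5],[0,0,0]],[[0,0,0],[0,0,0]],[[0,0,0],[0,0,0]],[[0,0,0],[0,0,0]],[[0,0,0],[0,0,0]],[[0,0,0],[0,0,0]],[[0,0,0],[0,0,0]],[[0,0,0],[0,0,0]]]'; python3 st.py
```

```text
clock: 16.7
tool_pos: [0.5154, -0.1031, 0.1098]
ee_rot: [0.672, 0.693, 0.189, 0.18]
contact_force: [-41.2, 1.8, 58.3]
width: 0.0075
finger_force: 60.4
[0.52 1.21 0.42] [-6.4  3.4 71.1] [0.54 2.54 0.58]
```

Force rises sharply about 1 mm from the expected floor height, so the sign has bottomed. I'll relieve the force and release.

```bash
python3 -m inch '[[[0,0,-1],[0,0,0]],[[0,0,-1],[0,0,0]],[[0,0,-0.5],[0,0,0]],[[0,0,0],[0,0,0]],[[0,0,0],[0,0,0]],[[0,0,0],[0,0,0]],[[0,0,0],[0,0,0]],[[0,0,0],[0,0,0]],[[0,0,0],[0,0,0]],[[0,0,0],[0,0,0]]]'; python3 st.py
```

```text
clock: 17.7
tool_pos: [0.515, -0.1027, 0.1101]
ee_rot: [0.671, 0.694, 0.187, 0.181]
contact_force: [-9.1, -1.5, 10.9]
width: 0.0075
finger_force: 52.0
[0.04 1.19 0.9 ] [-2.5 -1.1 14. ] [-0.07  0.93  0.01]
```

```bash
python3 -m inch '[[[0,0,0],[0,0,0]],[[0,0,0],[0,0,0]],[[0,0,0],[0,0,0]],[[0,0,0],[0,0,0]],[[0,0,0],[0,0,0]],[[0,0,0],[0,0,0]],[[0,0,0],[0,0,0]],[[0,0,-10],[0,0,0]],[[0,0,-20],[0,0,0]],[[0,0,-30],[0,0,0]]]' 0; python3 - <<'E'
from plant import *
from h import *; import pickle
o=observe();t=capture('top');s=capture('scene');
f=lambda im,u,v,w,h,k:cv2.resize(im[v:v+h,u:u+w],None,fx=k,fy=k,interpolation=cv2.INTER_CUBIC)
S=camera_params('scene');T=camera_params('top');t0,Rm=slotf()
def ov(im,p,u,v,w,h,k):
    c=f(im,u,v,w,h,k)
    for z in(0,.14):
        q=(proj(p,box(.004,.055,z)@Rm.T+t0)+.5-[u,v])*k;cv2.polylines(c,[np.int32(q*8)],True,(0,255,255),1,cv2.LINE_AA,3)
    return c
cv2.imwrite('pics/m5.png',np.hstack([ov(t,T,250,160,80,120,5),ov(s,S,160,110,80,120,5)]))
E
```

```text
clock: 18.7
tool_pos: [0.4938, -0.0983, 0.1401]
ee_rot: [0.671, 0.697, 0.186, 0.173]
contact_force: [0.2, 0.0, -0.5]
width: 0.0425
finger_force: 0.0
```

View pics/m5.png

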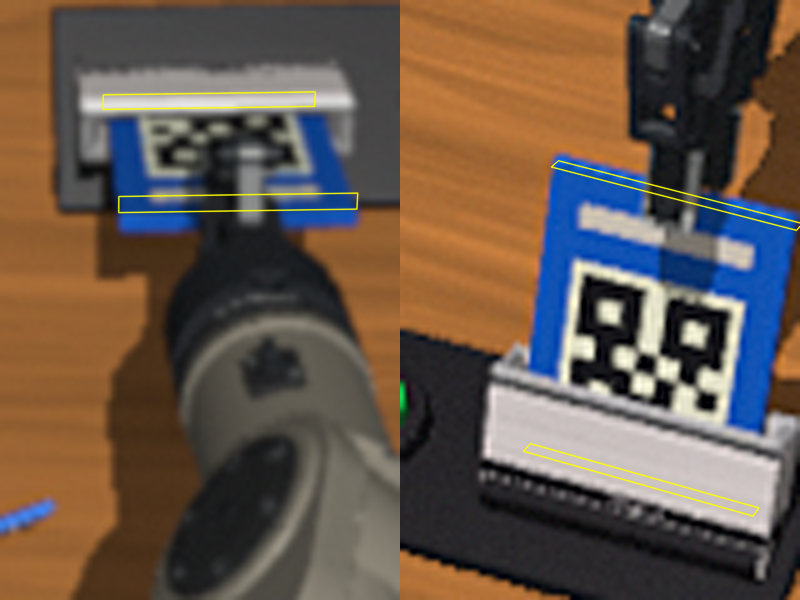

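The scene crop shows the sign's top edge on the seated outline, from (555,160) to (800,222), with the printed face outward. In the top crop it leans a bit further towards the robot, consistent with the gap clearance. I'll retreat to above the button.

```bash
python3 -m inch '[[[0,0,-40],[0,0,0]],[[0,0,-40],[0,0,0]],[[0,0,0],[0.13,0,0]],[[0,0,0],[0.13,0,0]],[[0,0,0],[0.13,0,0]],[[0,0,0],[0.13,0,0]],[[-34,28,0],[0,0,0]],[[-34,28,0],[0,0,0]],[[-34,28,0],[0,0,0]],[[-34,28,0],[0,0,0]]]' 0; python3 -c "
from plant import *;print(observe()['q'])"
```

```text
clock: 19.8
tool_pos: [0.5959, -0.2162, 0.1562]
ee_rot: [0.684, 0.729, 0.007, -0.023]
contact_force: [1.9, 1.3, 0.9]
width: 0.0429
finger_force: 0.0
[-0.28483359  0.60300311  0.85357147  1.64509744 -0.51225405  1.16804206
  0.7718101 ]
```

```bash
python3 -m inch '[[[0,0,0],[0,0,0]],[[0,0,0],[0,0,0]],[[0,0,0],[0,0,0]],[[0,0,0],[0,0,0]],[[0,0,0],[0,0,0]],[[0,0,0],[0,0,0]],[[0,0,0],[0,0,0]],[[0,0,0],[0,0,0]],[[0,0,0],[0,0,0]],[[0,0,0],[0,0,0]]]' 1; python3 - <<'E'
from plant import *
from h import *
o=observe();print(R.from_quat(o['ee_rot']).as_matrix().round(3),(R.from_quat(o['ee_rot']).as_matrix().T@(np.array([.570,-.237,.028])-o['tool_pos'])*1e3).round(1))
t=capture('top');s=capture('scene')
f=lambda im,u,v,w,h,k:cv2.resize(im[v:v+h,u:u+w],None,fx=k,fy=k,interpolation=cv2.INTER_CUBIC)
cv2.imwrite('pics/m6.png',np.hstack([f(t,255,160,80,120,5),f(s,165,110,80,120,5)]))
E
```

```text
clock: 20.8
tool_pos: [0.5938, -0.2162, 0.1586]
ee_rot: [0.685, 0.728, 0.005, -0.021]
contact_force: [0.1, -0.3, -0.6]
width: 0.0002
finger_force: 0.0
[[-0.06   0.998 -0.024]
 [ 0.997  0.061  0.037]
 [ 0.038 -0.022 -0.999]] [-24.3 -22.2 130.3]
```

View pics/m6.png

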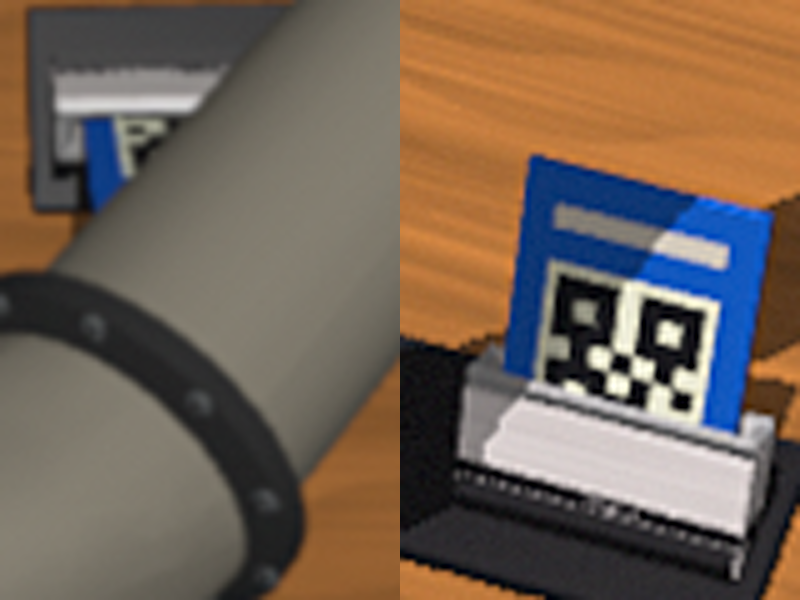

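```bash
python3 -m inch '[[[-12,-11,0],[0,0,0]],[[-12,-11,0],[0,0,0]],[[0,0,0],[0,0,0]],[[0,0,30],[0,0,0]],[[0,0,35],[0,0,0]],[[0,0,30],[0,0,0]],[[0,0,15],[0,0,0]],[[0,0,8],[0,0,0]],[[0,0,4],[0,0,0]],[[0,0,0],[0,0,0]]]'; python3 - <<'E'
from plant import *
from h import *
o=observe();print((R.from_quat(o['ee_rot']).as_matrix().T@(np.array([.570,-.237,.028])-o['tool_pos'])*1e3).round(1))
S=camera_params('scene');g=lambda u,v:(np.array([u-400,v])+.5)/5+[165,110]-.5
for a in(0,.06):
    t0,Rm=slotf();Rm=Rm@R.from_euler('y',-a).as_matrix()
    for pt in((532,155),(770,212)):
        r=ray(S,g(*pt));n=Rm[:,0];print(a,(Rm.T@(S['xyz']+r*((t0+n*.004-S['xyz'])@n)/(r@n)-t0)*1e3).round(1))
E
```

```text
clock: 21.9
tool_pos: [0.5709, -0.2375, 0.0369]
ee_rot: [0.685, 0.728, 0.005, -0.021]
contact_force: [0.0, 0.5, 0.1]
width: -0.0001
finger_force: 0.0
[ 0.2 -0.7  9. ]
0 [  4.  -52.5 145.8]
0 [  4.   53.6 147.6]
0.06 [  4.  -55.6 141.9]
0.06 [  4.   51.5 143.7]
```

```bash
python3 -m inch '[[[0,0,4],[0,0,0]],[[0,0,3],[0,0,0]],[[0,0,2],[0,0,0]],[[0,0,2],[0,0,0]],[[0,0,2],[0,0,0]],[[0,0,1],[0,0,0]],[[0,0,0],[0,0,0]],[[0,0,0],[0,0,0]],[[0,0,0],[0,0,0]],[[0,0,0],[0,0,0]]]'
```

```text
clock: 22.9
tool_pos: [0.5718, -0.2379, 0.0277]
ee_rot: [0.685, 0.728, 0.007, -0.02]
contact_force: [-5.3, 2.7, 29.9]
width: -0.0002
finger_force: 14.8
```

Contact at 30 N. I'll back off slowly to see whether the roughly 5 N spring force persists over the travel, which would show it was the button and not the housing.

```bash
python3 -m inch '[[[0,0,-2],[0,0,0]],[[0,0,-2],[0,0,0]],[[0,0,-2],[0,0,0]],[[0,0,-1],[0,0,0]],[[0,0,0],[0,0,0]],[[0,0,0],[0,0,0]],[[0,0,0],[0,0,0]],[[0,0,0],[0,0,0]],[[0,0,0],[0,0,0]],[[0,0,0],[0,0,0]]]'
```

```text
clock: 23.9
tool_pos: [0.5704, -0.2367, 0.0293]
ee_rot: [0.685, 0.728, 0.005, -0.021]
contact_force: [3.5, -1.4, 4.2]
width: -0.0
finger_force: 2.1
```

```bash
python3 -m inch '[[[0,0,-1],[0,0,0]],[[0,0,-1],[0,0,0]],[[0,0,0],[0,0,0]],[[0,0,0],[0,0,0]],[[0,0,0],[0,0,0]],[[0,0,0],[0,0,0]],[[0,0,0],[0,0,0]],[[0,0,0],[0,0,0]],[[0,0,0],[0,0,0]],[[0,0,0],[0,0,0]]]'; python3 -m inch '[[[0,0,-10],[0,0,0]],[[0,0,-30],[0,0,0]],[[0,0,-40],[0,0,0]],[[0,0,-40],[0,0,0]],[[0,0,-40],[0,0,0]],[[0,0,0],[0,0,0]],[[0,0,0],[0,0,0]],[[0,0,0],[0,0,0]],[[0,0,0],[0,0,0]],[[0,0,0],[0,0,0]]]'
```

```text
clock: 24.9
tool_pos: [0.57, -0.2365, 0.0311]
ee_rot: [0.685, 0.728, 0.005, -0.022]
contact_force: [1.2, -0.2, 3.4]
width: 0.0
finger_force: 1.6
clock: 25.9
tool_pos: [0.5733, -0.2422, 0.1898]
ee_rot: [0.685, 0.728, 0.005, -0.023]
contact_force: [0.6, 0.5, 0.2]
width: -0.0001
finger_force: 0.0
```

```bash
python3 -m inch '[[[-35,0,-5],[0,0,0]],[[-35,0,-5],[0,0,0]],[[-35,0,-5],[0,0,0]],[[-35,0,-5],[0,0,0]],[[-35,0,-5],[0,0,0]],[[-35,0,-5],[0,0,0]],[[0,0,0],[0,0,0]],[[0,0,0],[0,0,0]],[[0,0,0],[0,0,0]],[[0,0,0],[0,0,0]]]'; python3 - <<'E'
from plant import *
from h import *
res={}
for n,(u0,v0,w,h) in {'top':(255,165,85,50),'scene':(170,125,80,90)}.items():
    im=capture(n)[v0:v0+h,u0:u0+w];b=cv2.resize(im,None,fx=6,fy=6,interpolation=cv2.INTER_CUBIC).astype(int)
    m=((b[...,0]-b[...,2]>60)).astype('uint8')*255
    c=max(cv2.findContours(m,0,2)[0],key=cv2.contourArea);hl=cv2.convexHull(c)
    q=cv2.approxPolyDP(hl,14,True)[:,0]
    print(n,((q+.5)/6-.5+[u0,v0]).round(1).tolist())
# expected pixel of seated corners
t0,Rm=slotf()
for a in(0,.05):
  Q=Rm@R.from_euler('y',-a).as_matrix();X=np.array([[x,y,.14] for y in(-.055,.055) for x in(-.004,.004)])@Q.T+t0
  for n in('top','scene'):print(a,n,proj(camera_params(n),X).round(1).tolist())
h=cv2.inRange(cv2.cvtColor(capture('top'),cv2.COLOR_BGR2HSV),(50,120,60),(75,255,255));print(cv2.moments(h,True)['m00'])
E
```

```text
clock: 26.9
tool_pos: [0.5883, -0.4513, 0.2126]
ee_rot: [0.684, 0.729, 0.006, -0.022]
contact_force: [-0.1, 0.5, -0.6]
width: 0.0003
finger_force: 0.0
top [[320.8, 200.9], [319.9, 204.4], [274.2, 205.9], [271.6, 184.1], [313.9, 182.8]]
scene [[190.9, 140.6], [238.6, 152.2], [231.8, 195.9], [185.2, 183.6]]
0 top [[320.8, 201.2], [321.0, 198.0], [273.2, 201.9], [273.2, 198.7]]
0 scene [[191.1, 141.6], [189.7, 142.8], [239.9, 154.1], [238.7, 155.5]]
0.05 top [[320.6, 204.0], [320.8, 200.8], [273.1, 204.7], [273.2, 201.5]]
0.05 scene [[192.3, 140.6], [190.9, 141.7], [240.8, 153.1], [239.7, 154.3]]
157.0
```

The measured sign corners match the seated model to within about 2 px, and the button's image area is unchanged, so it has come back up. I'm handing the job in.

```bash
python3 -c "
from plant import *;print(close_job())"
```

```text
the job is handed in; nothing more can be done
None
```

I handed the job in at about 27 s: the blue sign is in the slot with its printed face to the customer and let go, and the green button was pressed to its stop and came back up; the job call returned no verdict, so these are my own force and camera readings (about 2–3 mm), and I saw no contact with the other panels, mug or spool but did not re-measure them.

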